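Clear and aim the inspection mirror

ROBOT

A 7-joint arm with a two-finger parallel gripper is mounted at the origin on a cart in front of the work surface, level with it; the furniture and walls round the work are solid. World frame = base frame: x ahead of the robot, y to its left, z up, the work surface at z = 0. Lengths are in m, angles in rad, forces in N, time in s.
With the tool pointing down it reaches from about 0.4 to 0.85 m from the base axis. Payload 4.5 kg.
Tool frame: the origin (TCP) lies at the very end of the fingers, on their centre line; the grasp point (between the pads) lies 19 mm behind it; z points along the fingers, y is the line along which they close (so a half turn about z gives the same grasp; the last joint's range is limited). The gripper opens to 88 mm and grips with 3 to 60 N. Pads are 18 mm wide; open, the fingers measure 123 mm over their backs; the gripper's body (75 mm by 187 mm) begins 45 mm behind the grasp point.
Start: joints at [-1.126, 0.689, -0.195, 1.565, 0.157, 0.902, -0.215], TCP at [0.25, 0.573, 0.239] pointing down, gripper open.
Joint ranges: [-3.01, 3.01], [-0.46, 2.08], [-1.47, 1.51], [0.13, 2.56], [-1, 4.14], [0.04, 2.09], [-2.66, 2.66]. Speed limits (rad/s): [2.57, 2.57, 3.14, 3.14, 3.14, 3.14, 3.14].

INTERFACE

Orientations are given as a unit quaternion [x, y, z, w].
In Python, from plant import r, optics gives the robot as it stands.
- The arm moves only by the tool servo_tool, never from a script. Its arguments are lists of equal length, an entry for each row: "translation": the shift along the tool's x, y, z in m, a list of three; "turn": the turn, a rotation vector about the tool's x, y, z in rad, a list of three. In form: {"translation": [[dx, dy, dz], ...], "turn": [[rx, ry, rz], ...]}. A call has 1 to 10 rows; each row shifts and turns the commanded pose from where the row before left it, along the tool's axes as they then stand; what a row does not reach is not made up. A row lasts 1/8 s, in which the tool goes at most 62.5 mm and 10.7 degrees, less where a joint would pass 70% of its speed; a pose out of reach is approached as far as the arm can. A call is refused whole if a number of a shift passes 0.0625 or a number of a turn 0.188, either way. A call with a gripper value outside its range is refused whole. "grip" is the opening, from 0 (shut) to 1 (fully open), set as the call begins (left out, the last holds). The fingers move at their own pace and stop on an object; "grip_force" is the grip in N (left out, the last holds). Time passes only in rows, so rows that do not move let the fingers close. It gives the time, the measured TCP pose, the force, the opening and the grip force at its end, in the units of the state.
- r.get_state(): the state, without advancing time (a new reading comes with each control period).
- optics.snapshot(name): name is "side" or "top" or "wrist"; returns a dict with "img" (420x560x3 uint8, red, green, blue), "z_map" (420x560 float32, m along the optical axis (not along the pixel's ray), 0 where there is no reading), "mtx" (3x3 intrinsics, pixels), "R" (3x3) and "t" (3): a world point X has camera coordinates R X + t. Camera axes: x right, y down, z forward; pixel columns grow to the right and rows downward; lengths in m; the calibration is good to about 2 mm. A picture is of the moment at which its call begins.
- r.finish_job(): hands the job in; it is judged then, once.
The state is a dict: "clock": time; "q": joint angles; "qd": joint speeds; "joint_torque": joint torques, N m; "tool_pos": TCP position; "eef_rot": TCP orientation; "contact_force": force on the tool from outside, world axes, zero at the start; "moment": the same for the moment, N m; "opening": opening from 0.0 (shut) to 1.0 (fully open); "finger_force": force on a finger pad.
Only numpy, scipy, OpenCV 4.12 (cv2) and the standard library are available. Lean on these libraries where they do the work, as an engineer would, in place of code of your own. Each camera call takes 0.05 s, during which the arm holds its last target. There are 200 camera calls.

TASK

Three loose pieces have been left on the flat tilting mirror of the shoe inspection stand. Lift the mirror by its bar handle so that all three slide off into the catch tray behind it, without touching them with the gripper, then set the mirror's tilt so that the camera on the bridge sees the marker disc reflected in the middle of the mirror, and finish still holding the handle with the mirror steady at that angle; leave the other things on the bench where they are.

Things in the scene. Friction and masses are not known exactly. Their poses are not given: they have to be found in the camera images.
- stand: Fixed wooden stand, base 244x156x8 mm. Origin on the bench straight below the middle of the mirror's hinge line; x is level, from the handle to the catch tray; y parallel to the hinge; z up. Hinge line at x = 0, 70 mm high. Open catch tray at x = 6 to 104 mm, 128 mm wide inside, floor 8 mm and rim 85 mm high (its near wall 60 mm, under the mirror's hinge edge).
- mirror (a joint): Tilt of the mirror in rad: 0 = lying flat, face up, 70 mm above the bench; grows as the handle is lifted, the face then turning towards the catch tray and the bridge; stop at 1.25. The hinge is free and unsprung: the mirror (0.3 kg) falls shut if let go.
- mirror_center (a point): Centre of the mirror's face, 57 mm from the hinge line. x lies in the face from handle to hinge, y along the hinge, z is the mirror's normal. Polished, slippery face 110x128 mm; side rails 12 mm high with brass ticks at mid-length, a rail 8 mm high on the handle side, open at the hinge side. A tilt of 1.0 is enough for the pieces to slide off.
- mirror_handle (a point): Middle of the handle: round steel bar, diameter 12 mm, 92 mm long, parallel to the hinge and 158 mm from it, level with the mirror's face; 34 mm gap to the mirror's edge, held by two thin arms 48 mm either side. It can be gripped from above with the fingers closing along the stand's x, and turns between the fingers as the mirror tilts. Axes as mirror_center.
- camera_lens (a point): Lens of the small black inspection camera on the fixed dark steel bridge that spans the catch tray (two posts 190 mm apart, crossbar 293 mm high). 260 mm above the bench, 60 mm to the +y side of the stand's middle plane. The bridge stands square to the stand; its distance beyond the hinge varies (60 to 150 mm).
- marker (a point): Centre of the marker, a plain round white disc 44 mm in diameter with a cross on it, on the right of the same bridge: 260 mm above the bench, 60 mm to the -y side, at the same distance from the hinge as the lens.
- midpoint (a point): Point midway between camera_lens and marker, in the air just in front of and below the crossbar. Lens and marker lie symmetrically, so the camera sees the marker in the middle of the mirror when the normal at mirror_center passes through this point, that is when its x in the frame of mirror_center is 0 (tilts of about 0.6 to 0.93).
- heel_lift: Black rubber heel lift, 64 x 66 x 12 mm, at first lying on the mirror. Origin at the centre of its underside.
- wax_block: Pale block of beeswax, 34 x 49 x 20 mm, at first lying on the mirror. Origin at the centre of its underside.
- wood_cap: Turned wooden cap, a small dome 26 mm in diameter and 28 mm high, at first standing on the mirror. Origin at the centre of its underside.
- thread: Bystander: upright cone of pale thread, 52 mm in diameter, 95 mm high. Origin at the centre of its underside.
- blue_carton: Bystander: upright carton, 53 x 52 x 166 mm. Origin at the centre of its underside.
- awl: Bystander: awl with a pale wooden handle, 30 x 151 x 35 mm, lying. Origin at the centre of its underside.
- burnisher: Bystander: small flat wooden bar, 38 x 113 x 17 mm, lying. Origin at the centre of its underside.

How it is judged:
On the way:
1. all three pieces have slid off the mirror into the catch tray (x of heel_lift in the frame of stand between 0 and 0.11 m and y of heel_lift in the frame of stand between -0.07 and 0.07 m and z of each of heel_lift, wax_block, wood_cap in the frame of stand below 0.072 m and x of wax_block in the frame of stand between 0 and 0.11 m and y of wax_block in the frame of stand between -0.07 and 0.07 m and x of wood_cap in the frame of stand between 0 and 0.11 m and y of wood_cap in the frame of stand between -0.07 and 0.07 m), for 0.2 s.
At the end, for the whole second after the job is handed in: All three pieces lie in the catch tray (origins under 72 mm high); the marker's reflection seen by the camera is within 12 mm of the mirror's centre line (about 3 degrees of tilt); the mirror turns slower than 0.05 rad/s and the fingers press on it with over 0.4 N (all of step 1 and x of midpoint in the frame of mirror_center between -0.012 and 0.012 m and velocity of joint mirror between -0.05 and 0.05 rad/s and contact force between the fingers and mirror above 0.4 N); the arm keeps its last pose, push and grip.
It fails at once if the gripper touches one of the three pieces (contact force between the fingers and heel_lift above 0.5 N or contact force between the fingers and wax_block above 0.5 N or contact force between the fingers and wood_cap above 0.5 N).
It fails at once if another thing on the bench is shifted by more than 40 mm (distance of any of thread, blue_carton, awl, burnisher from where it was at the start of the episode above 0.04 m).
It also fails if it takes over 42 s, if anything falls off the work surface, if the arm or the gripper's body presses on something with over 40 N, if the wrist force passes 120 N, or if a joint passes its speed limit or range.

## Working session

There is one attempt and no reset: what is moved stays moved. The work goes in short steps, Python scripts to look and compute and a tool call to move; the robot and the scene stay as the last step left them, time stands still between calls to the robot, and variables do not carry over. Pictures are saved under pics/ and viewed, at most 10 in all, crops included, and the job is handed in when it is done.

Besides the shell and the picture viewer there is one more tool, called after "Emit:" as name(argument=value, ...) on one line, values as JSON. servo_tool: Moves the arm, as the interface text tells. Its arguments: {"type":"object","properties":{"translation":{"type":"array"},"turn":{"type":"array"},"grip":{"type":"number"},"grip_force":{"type":"number"}},"required":["translation","turn"]}

```bash
mkdir -p pics; ls; python3 - <<'E'
from plant import r, optics
import cv2,numpy as np
for n in ("side","top"):
    s=optics.snapshot(n); cv2.imwrite(f"pics/{n}0.png",s["img"][:,:,::-1]); np.savez(f"{n}0.npz",**s)
    print(n,s["mtx"].round(1).tolist(),s["R"].round(3).tolist(),s["t"].round(3).tolist(), (-s["R"].T@s["t"]).round(3))
print(r.get_state())
E
```

```text
pics
side [[432.8, 0.0, 280.0], [0.0, 432.8, 212.1], [0.0, 0.0, 1.0]] [[0.986, -0.167, -0.005], [-0.084, -0.474, -0.877], [0.144, 0.865, -0.481]] [-0.488, 0.154, 0.999] [ 0.35  -0.872  0.613]
top [[431.8, 0.0, 286.8], [0.0, 431.8, 206.6], [0.0, 0.0, 1.0]] [[-0.021, -1.0, -0.007], [-0.984, 0.022, -0.177], [0.177, 0.003, -0.984]] [-0.052, 0.513, 1.099] [ 0.309 -0.066  1.172]
{'clock': 0.1, 'q': array([-1.12620784,  0.68991371, -0.19452896,  1.56622663,  0.15731742,
        0.9025194 , -0.21507608]), 'qd': array([ 0.00099461, -0.00168462, -0.00034396, -0.00074471, -0.0015541 ,
        0.00080095, -0.00132865]), 'joint_torque': array([-3.83098813e-03, -5.28502142e+01, -1.27164211e+00, -1.53838795e+01,
       -5.25755715e-02,  1.93410931e-03,  2.38939185e-05]), 'tool_pos': array([0.24939588, 0.57246411, 0.23798556]), 'eef_rot': array([ 2.03896154e-01,  9.78992164e-01, -8.30049144e-04, -1.06045159e-04]), 'contact_force': array([-0.09416221,  0.48903657, -0.74807163]), 'moment': array([0.00251408, 0.00091924, 0.03118502]), 'finger_force': 0.0, 'opening': 1.002407876428721}
```

View pics/top0.png

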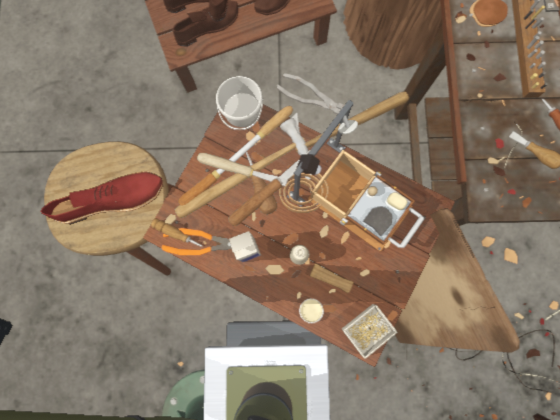

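View pics/side0.png

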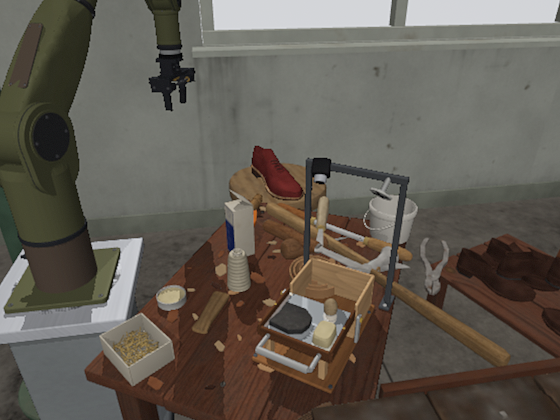

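```bash
cat > h.py <<'E'
import numpy as np,cv2
def cloud(s):
    v,u=np.mgrid[0:420,0:560]; z=s["z_map"]; K=s["mtx"]
    c=np.stack([(u-K[0,2])*z/K[0,0],(v-K[1,2])*z/K[1,1],z],-1)
    return (c-s["t"])@s["R"]
def proj(s,X):
    c=np.atleast_2d(X)@s["R"].T+s["t"]; p=c@s["mtx"].T; return p[:,:2]/p[:,2:]
E
python3 - <<'E'
from h import *
t=np.load("top0.npz");s=np.load("side0.npz")
a=cv2.resize(t["img"][130:260,290:450],None,fx=5,fy=4.6,interpolation=cv2.INTER_CUBIC)
cv2.imwrite("pics/topc.png",a[:,:,::-1])
P=cloud(t)
for uv in [(395,245),(400,240),(408,228),(415,220),(378,205),(365,205),(385,215),(380,220),(398,200),(345,180),(350,155),(372,188),(309,163),(340,112),(335,240)]:
    print(uv,P[uv[1],uv[0]].round(3))
Q=cloud(s)
for uv in [(320,170),(400,181),(310,250),(387,305),(290,318),(290,360),(270,350),(310,362),(325,332),(330,308)]:
    print('s',uv,Q[uv[1],uv[0]].round(3))
E
```

```text
(395, 245) [ 0.407 -0.353  0.003]
(400, 240) [ 0.421 -0.369 -0.002]
(408, 228) [ 0.453 -0.391  0.003]
(415, 220) [ 0.474 -0.412  0.004]
(378, 205) [ 0.506 -0.299  0.072]
(365, 205) [ 0.507 -0.265  0.071]
(385, 215) [ 0.478 -0.313  0.083]
(380, 220) [ 0.465 -0.299  0.082]
(398, 200) [ 0.514 -0.347  0.09 ]
(345, 180) [ 0.59  -0.226  0.005]
(350, 155) [ 0.638 -0.231  0.084]
(372, 188) [ 0.545 -0.281  0.099]
(309, 163) [ 0.557 -0.112  0.301]
(340, 112) [ 0.672 -0.182  0.293]
(335, 240) [ 0.425 -0.192 -0.004]
s (320, 170) [ 0.552 -0.129  0.284]
s (400, 181) [ 0.682 -0.204  0.284]
s (310, 250) [ 0.56  -0.042  0.042]
s (387, 305) [ 0.686 -0.216  0.003]
s (290, 318) [ 0.463 -0.299  0.078]
s (290, 360) [ 0.445 -0.39   0.074]
s (270, 350) [ 0.423 -0.316  0.024]
s (310, 362) [ 0.492 -0.339  0.005]
s (325, 332) [ 0.512 -0.354  0.089]
s (330, 308) [ 0.537 -0.295  0.086]
```

View pics/topc.png

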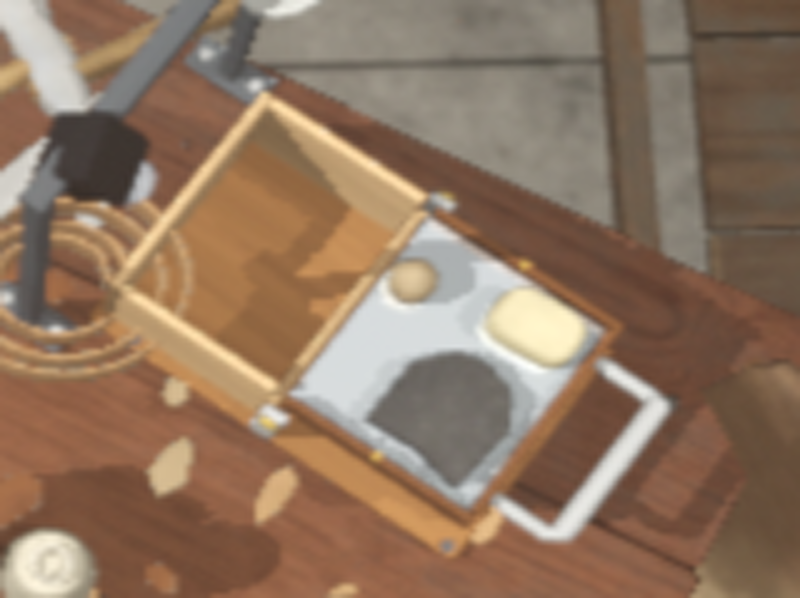

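```bash
cat >> h.py <<'E'
def ray(s,uv,z):
    K=s["mtx"]; d=np.linalg.inv(K)@np.array([uv[0],uv[1],1.]); d=s["R"].T@d; c=-s["R"].T@s["t"]
    return c+d*(z-c[2])/d[2]
E
python3 - <<'E'
from h import *
t=np.load("top0.npz")
f=lambda x,y:(290+(x+.5)/5-.5,130+(y+.5)/4.6-.5)
g=lambda x,y,z:ray(t,f(x,y),z)
# handle bar mask
im=t["img"].astype(int); P=cloud(t)
m=np.zeros((420,560),np.uint8)
v,u=np.mgrid[0:420,0:560]
white=(im.min(2)>165)&(u>396)&(u<428)&(v>205)&(v<250)
pts=np.array([ray(t,(a,b),0.074)[:2] for b,a in zip(*np.nonzero(white))])
print(len(pts),pts.mean(0),P[white][:,2].round(3)[:20])
r=cv2.minAreaRect(pts.astype(np.float32)*1000); print("rect",r)
A=g(555,537,.072);B=g(668,402,.072);print("handle ends",A.round(4),B.round(4),((A+B)/2).round(4),np.linalg.norm(A-B))
T1=g(525,265,.082);T2=g(377,455,.082);c=(T1+T2)/2;print("ticks",T1.round(4),T2.round(4),c.round(4),np.linalg.norm(T1-T2))
C=[g(*q,.085) for q in [(268,97),(425,205),(278,395),(118,287)]];print(np.round(C,4))
hm=(A+B)/2
for a,b in [(A,B),(T2,T1),(C[3],C[0]),(C[2],C[1])]:
    d=b-a; print("yaw of x from cross",np.degrees(np.arctan2(d[1],d[0]))+90)
d=c-hm;print("from centers",np.degrees(np.arctan2(d[1],d[0])),np.linalg.norm(d[:2]))
d=(C[0]+C[3]-C[1]-C[2])/2;print(np.degrees(np.arctan2(d[1],d[0])))
# bridge crossbar points
s=np.load("side0.npz");Q=cloud(s)
for n,W,S in(("side",Q,s),("top",P,t)):
    I=S["img"].astype(int)
    mk=(W[...,2]>.278)&(W[...,2]<.31)&(W[...,0]>.45)&(W[...,0]<.8)&(W[...,1]<.0)&(W[...,1]>-.3)
    p=W[mk];print(n,len(p),p.mean(0)); 
    rr=cv2.minAreaRect((p[:,:2]*1000).astype(np.float32));print(rr)
    np.save(n+"_bar.npy",p)
E
```

```text
271 [ 0.45223104 -0.37329673] [0.091 0.09  0.091 0.089 0.092 0.086 0.089 0.088 0.086 0.086 0.095 0.089
 0.087 0.088 0.087 0.09  0.073 0.078 0.07  0.07 ]
rect ((448.4823303222656, -377.0688171386719), (66.5736083984375, 104.10758209228516), 86.2203140258789)
handle ends [ 0.3978 -0.35    0.072 ] [ 0.472  -0.4131  0.072 ] [ 0.4349 -0.3816  0.072 ] 0.09737492481673733
ticks [ 0.5498 -0.3423  0.082 ] [ 0.4442 -0.2602  0.082 ] [ 0.497  -0.3012  0.082 ] 0.13375185045492732
[[ 0.65   -0.2136  0.085 ]
 [ 0.5849 -0.292   0.085 ]
 [ 0.4783 -0.2111  0.085 ]
 [ 0.5412 -0.1316  0.085 ]]
yaw of x from cross 49.58567744218183
yaw of x from cross 52.175637405237595
yaw of x from cross 52.98098928521823
yaw of x from cross 52.7855767016038
from centers 52.29715861971852 0.1015224776831889
50.97947332389533
side 1051 [ 0.61017149 -0.15240746  0.28752936]
((609.7763671875, -156.05813598632812), (37.966270446777344, 202.49386596679688), 52.66184997558594)
top 901 [ 0.60149152 -0.13764124  0.29276558]
((609.06982421875, -152.62110900878906), (49.60822296142578, 202.5933837890625), 48.37210464477539)
```

```bash
python3 - <<'E'
from h import *
s=np.load("side0.npz");Q=cloud(s)
a=cv2.resize(s["img"][150:225,295:415],None,fx=6.5,fy=6.5,interpolation=cv2.INTER_CUBIC)
cv2.imwrite("pics/sidec.png",a[:,:,::-1])
th=np.radians(52.3);ex=np.array([np.cos(th),np.sin(th)]);ey=np.array([-ex[1],ex[0]]);o=np.array([.5319,-.2561])
for n in("side","top"):
    p=np.load(n+"_bar.npy");d=p[:,:2]-o;X=d@ex;Y=d@ey
    for lo in range(-100,100,20):
        k=(Y*1000>lo)&(Y*1000<lo+20)
        if k.sum()>5:print(n,lo,k.sum(),np.percentile(X[k],[5,50,95]).round(4),p[k,2].mean().round(3))
d=Q[...,:2]-o;X=d@ex;Y=d@ey
k=(abs(Y+.06)<.03)&(abs(Q[...,2]-.26)<.03)&(X>0)&(X<.2)
v,u=np.nonzero(k);print(len(v))
for a,b in list(zip(v,u))[::8]:print(b,a,X[a,b].round(3),Y[a,b].round(3),Q[a,b,2].round(3),s["img"][a,b])
E
```

```text
side -100 104 [0.1301 0.1325 0.1423] 0.286
side -80 104 [0.1266 0.1319 0.1408] 0.286
side -60 100 [0.1297 0.1323 0.1415] 0.287
side -40 92 [0.1303 0.132  0.1416] 0.286
side -20 91 [0.1299 0.1321 0.1415] 0.287
side 0 88 [0.1302 0.1324 0.1414] 0.287
side 20 84 [0.1294 0.1321 0.142 ] 0.287
side 40 157 [0.1138 0.1255 0.136 ] 0.289
side 60 160 [0.1092 0.1195 0.1293] 0.291
side 80 56 [0.123  0.1318 0.1383] 0.287
top -100 61 [0.1332 0.1391 0.1464] 0.293
top -80 82 [0.1257 0.137  0.146 ] 0.29
top -60 69 [0.1239 0.1382 0.146 ] 0.291
top -40 64 [0.1333 0.1396 0.1468] 0.292
top -20 66 [0.1333 0.1391 0.146 ] 0.292
top 0 63 [0.1334 0.1392 0.1464] 0.292
top 20 65 [0.1334 0.1391 0.1461] 0.292
top 40 115 [0.1177 0.134  0.1492] 0.294
top 60 196 [0.1128 0.1311 0.1524] 0.295
top 80 103 [0.1218 0.1366 0.1479] 0.292
417
370 173 0.133 -0.031 0.289 [52 52 55]
374 174 0.133 -0.038 0.288 [52 54 56]
373 175 0.133 -0.037 0.286 [50 53 55]
381 175 0.132 -0.052 0.29 [54 55 57]
375 176 0.13 -0.041 0.286 [53 54 56]
383 176 0.132 -0.055 0.288 [51 53 55]
370 177 0.132 -0.032 0.281 [46 48 52]
378 177 0.131 -0.047 0.28
[... 1053 characters left out ...]
74]
381 190 0.114 -0.059 0.268 [151 150 146]
372 191 0.11 -0.044 0.264 [63 62 62]
380 191 0.098 -0.062 0.273 [174 173 167]
373 192 0.115 -0.045 0.26 [49 48 47]
381 192 0.097 -0.064 0.273 [161 160 154]
376 193 0.112 -0.051 0.261 [40 39 38]
384 193 0.1 -0.069 0.271 [169 167 162]
379 194 0.106 -0.059 0.264 [13 13 15]
387 194 0.101 -0.074 0.269 [136 136 130]
382 195 0.109 -0.063 0.261 [55 55 54]
378 196 0.125 -0.052 0.25 [117 115 110]
386 196 0.103 -0.072 0.264 [79 79 75]
382 197 0.117 -0.062 0.253 [0 0 0]
391 197 0.106 -0.081 0.262 [141 140 134]
389 198 0.106 -0.077 0.26 [89 88 85]
388 199 0.114 -0.074 0.253 [65 64 63]
389 200 0.117 -0.075 0.25 [119 116 111]
398 206 0.133 -0.09 0.234 [40 42 46]
```

View pics/sidec.png

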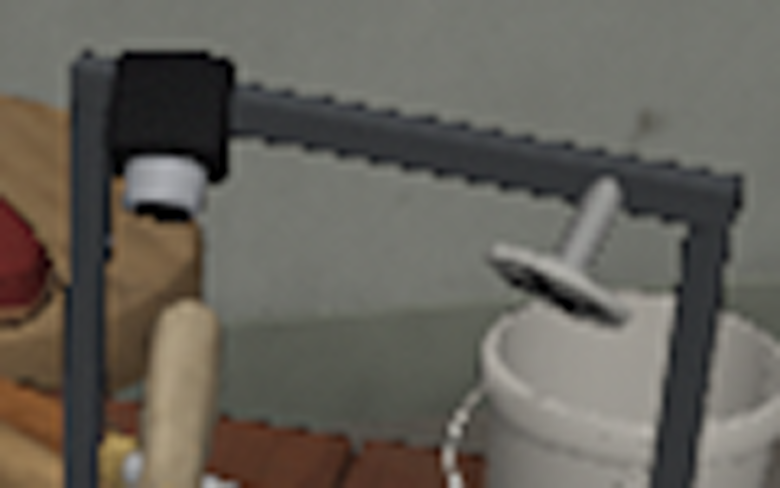

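```bash
cat >> h.py <<'E'
from scipy.spatial.transform import Rotation as Ro
def world2tool(d,q): return Ro.from_quat(q).inv().apply(d)
E
python3 - <<'E'
from h import *
s=np.load("side0.npz");t=np.load("top0.npz")
th=np.radians(52.3);ex=np.array([np.cos(th),np.sin(th)]);ey=np.array([-ex[1],ex[0]]);o=np.array([.5319,-.2561])
for n,uv in(("disc",(381.2,193.8)),("lens",(320.1,182))):
    p=ray(s,uv,.26);d=p[:2]-o;print(n,p.round(4),"stand",(d@ex).round(4),(d@ey).round(4))
print("carton",ray(t,(243,247),.166).round(3))
q=[2.03896154e-01,9.78992164e-01,-8.3e-4,-1e-4]
q2=(Ro.from_quat(q)*Ro.from_rotvec([0,0,np.radians(14.2)]));print(q2.as_matrix().round(3))
W=np.array([[.249,.572,.238],[.40,.35,.27],[.42,.05,.27],[.435,-.381,.22]])
for a,b in zip(W,W[1:]):print(world2tool(b-a,q2.as_quat()).round(4))
E
```

```text
disc [ 0.6501 -0.2014  0.26  ] stand 0.1156 -0.0601
lens [ 0.5527 -0.1317  0.26  ] stand 0.1112 0.0596
carton [0.397 0.041 0.166]
[[-0.791  0.612 -0.001]
 [ 0.612  0.791 -0.002]
 [-0.001 -0.002 -1.   ]]
[-0.2553 -0.0832 -0.0317]
[-0.1994 -0.225   0.0005]
[-0.2756 -0.3316  0.0507]
```

Emit:
servo_tool(translation=[[0,0,-0.015],[0,0,-0.015],[-0.042,-0.014,0],[-0.042,-0.014,0],[-0.042,-0.014,0],[-0.042,-0.014,0],[-0.042,-0.014,0],[-0.042,-0.014,0]], turn=[[0,0,0.124],[0,0,0.124],[0,0,0],[0,0,0],[0,0,0],[0,0,0],[0,0,0],[0,0,0]], grip=0.34, grip_force=15)

```text
clock: 1.1
tool_pos: [0.3979, 0.3509, 0.2685]
eef_rot: [0.323, 0.946, -0.0, -0.0]
contact_force: [1.1, -0.5, -1.0]
opening: 0.339
finger_force: 0.0
```

Emit:
servo_tool(translation=[[-0.025,-0.028,0],[-0.025,-0.028,0],[-0.025,-0.028,0],[-0.025,-0.028,0],[-0.025,-0.028,0],[-0.025,-0.028,0],[-0.025,-0.028,0],[-0.025,-0.028,0]], turn=[[0,0,0],[0,0,0],[0,0,0],[0,0,0],[0,0,0],[0,0,0],[0,0,0],[0,0,0]])

```text
clock: 2.1
tool_pos: [0.4183, 0.0516, 0.2686]
eef_rot: [0.323, 0.946, -0.0, -0.0]
contact_force: [0.2, -0.3, 0.1]
opening: 0.343
finger_force: 0.0
```

Emit:
servo_tool(translation=[[-0.031,-0.037,0],[-0.031,-0.037,0],[-0.031,-0.037,0],[-0.031,-0.037,0],[-0.031,-0.037,0],[-0.031,-0.037,0.01],[-0.031,-0.037,0.01],[-0.031,-0.037,0.015],[-0.031,-0.037,0.015],[0,0,0]], turn=[[0,0,0],[0,0,0],[0,0,0],[0,0,0],[0,0,0],[0,0,0],[0,0,0],[0,0,0],[0,0,0],[0,0,0]])

```text
clock: 3.35
tool_pos: [0.433, -0.3853, 0.2169]
eef_rot: [0.327, 0.945, -0.001, -0.001]
contact_force: [-0.1, 1.1, -0.4]
opening: 0.34
finger_force: 0.0
```

```bash
python3 - <<'E'
from plant import r, optics
from h import *
print({k:v.round(4) if hasattr(v,'round') else v for k,v in r.get_state().items()})
w=optics.snapshot("wrist");np.savez("w1.npz",**w);cv2.imwrite("pics/w1.png",w["img"][:,:,::-1])
print((-w["R"].T@w["t"]).round(3),w["R"].round(3).tolist())
print(proj(w,[[.4349,-.3816,.07],[.497,-.3012,.07]]))
E
```

```text
{'clock': 3.35, 'q': array([ 0.7359,  0.6549, -0.1519,  1.73  ,  0.1362,  0.7687,  1.422 ]), 'qd': array([-0.0515, -0.0438, -0.0636,  0.0556, -0.0271,  0.0075, -0.0205]), 'joint_torque': array([  1.1302, -48.3426,  -0.0609, -14.2951,   0.194 ,  -0.0635,
         0.1826]), 'tool_pos': array([ 0.433 , -0.3853,  0.2169]), 'eef_rot': array([ 3.266e-01,  9.452e-01, -8.000e-04, -1.200e-03]), 'contact_force': array([-0.0626,  1.0536, -0.4169]), 'moment': array([ 0.0284,  0.0278, -0.0182]), 'finger_force': 0.0, 'opening': 0.34035721819273407}
[ 0.38  -0.343  0.363] [[0.618, 0.787, -0.003], [0.758, -0.594, 0.268], [0.209, -0.168, -0.963]]
[[285.57112385 188.1104758 ]
 [407.63135425 187.23410335]]
```

View pics/w1.png

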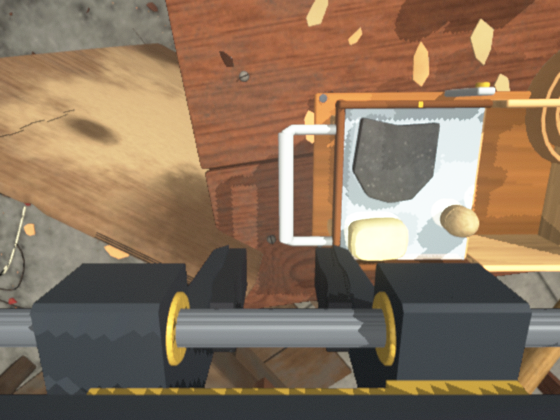

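```bash
python3 - <<'E'
from plant import r
from h import *
w=np.load("w1.npz");im=w["img"].astype(int)
rows=[];
for v in range(140,232,4):
    k=np.nonzero(im[v,262:312].min(1)>150)[0]+262
    rows.append((v,k.min(),k.max()))
print(rows[::6])
L=np.array([ray(w,((a+b)/2,v),.072)[:2] for v,a,b in rows])
d=np.linalg.svd(L-L.mean(0))[2][0];print("dir yaw",np.degrees(np.arctan2(d[1],d[0])))
col=im[100:270,284:291].min(2).mean(1)>150;k=np.nonzero(col)[0]+100;print(k.min(),k.max())
vm=(k.min()+k.max())/2
um=np.interp(vm,[x[0] for x in rows],[(x[1]+x[2])/2 for x in rows])
H=ray(w,(um,vm),.07);print("handle",H,"len",np.linalg.norm(ray(w,(um,k.min()),.07)-ray(w,(um,k.max()),.07)))
s=r.get_state();print(s["tool_pos"],world2tool(H-s["tool_pos"],s["eef_rot"]).round(4),Ro.from_quat(s["eef_rot"]).as_matrix().round(4).tolist())
E
```

```text
[(140, np.int64(279), np.int64(292)), (164, np.int64(279), np.int64(292)), (188, np.int64(279), np.int64(292)), (212, np.int64(279), np.int64(292))]
dir yaw -37.64988541127921
127 243
handle [ 0.43277193 -0.38001702  0.07      ] len 0.09883838156337402
[ 0.43405156 -0.38246517  0.21751656] [0.0022 0.0012 0.1475] [[-0.7887, 0.6147, -0.0017], [0.6147, 0.7887, 0.001], [0.002, -0.0003, -1.0]]
```

Emit:
servo_tool(translation=[[0.001,0.001,0.035],[0,0,0.035],[0,0,0.03],[0,0,0.025],[0,0,0.02],[0,0,0.02],[0,0,0]], turn=[[0,0,0],[0,0,0],[0,0,0],[0,0,0],[0,0,0],[0,0,0],[0,0,0]])

```text
clock: 4.28
tool_pos: [0.435, -0.3775, 0.053]
eef_rot: [0.322, 0.947, 0.001, -0.001]
contact_force: [-0.3, -0.3, 0.3]
opening: 0.336
finger_force: 0.0
```

Emit:
servo_tool(translation=[[0,0,0],[0,0,0],[0,0,0],[0,0,0],[0,0,0]], turn=[[0,0,0],[0,0,0],[0,0,0],[0,0,0],[0,0,0]], grip=0, grip_force=15)

```text
clock: 4.9
tool_pos: [0.4345, -0.3815, 0.0547]
eef_rot: [0.324, 0.946, -0.001, 0.0]
contact_force: [-3.9, -3.0, 6.7]
opening: 0.129
finger_force: 15.0
```

```bash
python3 - <<'E'
from plant import r
print({k:v.round(4) if hasattr(v,'round') else v for k,v in r.get_state().items()})
E
```

```text
{'clock': 4.9, 'q': array([ 0.6961,  0.8975, -0.0974,  1.8374,  0.1945,  0.4146,  1.3677]), 'qd': array([ 0.0008,  0.0005, -0.0016, -0.0025,  0.0005, -0.0001, -0.0003]), 'joint_torque': array([-2.82170e+00, -5.02053e+01, -2.70860e+00, -7.28770e+00,
       -6.03500e-01, -3.98400e-01, -2.33000e-02]), 'tool_pos': array([ 0.4345, -0.3815,  0.0547]), 'eef_rot': array([ 3.241e-01,  9.460e-01, -1.100e-03,  3.000e-04]), 'contact_force': array([-3.9271, -3.0252,  6.7442]), 'moment': array([-0.7098,  0.7046,  0.0513]), 'finger_force': 15.029884256073274, 'opening': 0.12876398670781217}
```

```bash
python3 - <<'E'
import numpy as np
a=np.linspace(0,1.08,31);p=np.c_[0*a,.158*(1-np.cos(a)),-.158*np.sin(a)]
d=np.diff(p.round(4),axis=0).round(4)
for i in range(0,30,10):print(d[i:i+10].tolist())
E
```

```text
[[0.0, 0.0001, -0.0057], [0.0, 0.0003, -0.0057], [0.0, 0.0005, -0.0056], [0.0, 0.0007, -0.0057], [0.0, 0.001, -0.0056], [0.0, 0.0011, -0.0056], [0.0, 0.0013, -0.0055], [0.0, 0.0015, -0.0055], [0.0, 0.0017, -0.0054], [0.0, 0.0019, -0.0054]]
[[0.0, 0.0021, -0.0052], [0.0, 0.0023, -0.0053], [0.0, 0.0025, -0.0051], [0.0, 0.0026, -0.005], [0.0, 0.0029, -0.0049], [0.0, 0.003, -0.0049], [0.0, 0.0032, -0.0047], [0.0, 0.0033, -0.0046], [0.0, 0.0035, -0.0044], [0.0, 0.0037, -0.0044]]
[[0.0, 0.0038, -0.0042], [0.0, 0.004, -0.0041], [0.0, 0.0041, -0.0039], [0.0, 0.0043, -0.0038], [0.0, 0.0044, -0.0036], [0.0, 0.0045, -0.0034], [0.0, 0.0046, -0.0033], [0.0, 0.0048, -0.0031], [0.0, 0.0049, -0.003], [0.0, 0.0049, -0.0027]]
```

Emit:
servo_tool(translation=[[0,0.0001,-0.0057],[0,0.0003,-0.0057],[0,0.0005,-0.0056],[0,0.0007,-0.0057],[0,0.001,-0.0056],[0,0.0011,-0.0056],[0,0.0013,-0.0055],[0,0.0015,-0.0055],[0,0.0017,-0.0054],[0,0.0019,-0.0054]], turn=[[0,0,0],[0,0,0],[0,0,0],[0,0,0],[0,0,0],[0,0,0],[0,0,0],[0,0,0],[0,0,0],[0,0,0]])

```text
clock: 6.15
tool_pos: [0.44, -0.3742, 0.1097]
eef_rot: [0.324, 0.946, -0.001, -0.0]
contact_force: [-3.4, -5.5, -0.0]
opening: 0.129
finger_force: 15.0
```

```bash
python3 - <<'E'
from plant import r,optics
from h import *
print({k:v.round(4) if hasattr(v,'round') else v for k,v in r.get_state().items() if k in("tool_pos","contact_force","moment","opening")})
for n in("side","top"):
    s=optics.snapshot(n);np.savez(n+"1.npz",**s);cv2.imwrite(f"pics/{n}1.png",cv2.resize(s["img"][250:390,240:400] if n=="side" else s["img"][130:260,290:450],None,fx=3,fy=3)[:,:,::-1])
a=cv2.imread("pics/side1.png");b=cv2.imread("pics/top1.png")
cv2.imwrite("pics/c1.png",cv2.resize(np.hstack([a[:390],b]),(800,325)))
E
```

```text
{'tool_pos': array([ 0.44  , -0.3742,  0.1097]), 'contact_force': array([-3.3619, -5.4813, -0.0077]), 'moment': array([-1.328 ,  0.7011,  0.0286]), 'opening': 0.1293664170229545}
```

View pics/c1.png

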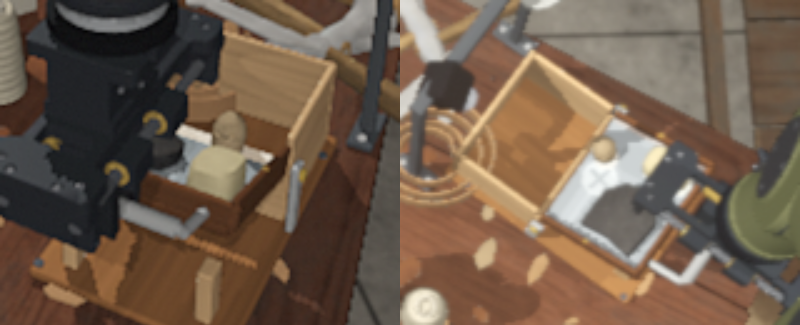

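The mirror is up about 0.36 rad with the bar gripped. The pieces are still on it and forces are small, so I'll continue lifting.

Emit:
servo_tool(translation=[[0,0.0021,-0.0052],[0,0.0023,-0.0053],[0,0.0025,-0.0051],[0,0.0026,-0.005],[0,0.0029,-0.0049],[0,0.003,-0.0049],[0,0.0032,-0.0047],[0,0.0033,-0.0046],[0,0.0035,-0.0044],[0,0.0037,-0.0044]], turn=[[0,0,0],[0,0,0],[0,0,0],[0,0,0],[0,0,0],[0,0,0],[0,0,0],[0,0,0],[0,0,0],[0,0,0]])

```text
clock: 7.5
tool_pos: [0.4564, -0.353, 0.1589]
eef_rot: [0.325, 0.946, -0.003, -0.0]
contact_force: [-6.5, -8.1, 6.4]
opening: 0.134
finger_force: 15.0
```

Emit:
servo_tool(translation=[[0,0.0038,-0.0042],[0,0.004,-0.0041],[0,0.0041,-0.0039],[0,0.0043,-0.0038],[0,0.0044,-0.0036],[0,0.0045,-0.0034],[0,0.0046,-0.0033],[0,0.0048,-0.0031],[0,0.0049,-0.003],[0,0.0049,-0.0027]], turn=[[0,0,0],[0,0,0],[0,0,0],[0,0,0],[0,0,0],[0,0,0],[0,0,0],[0,0,0],[0,0,0],[0,0,0]])

```text
clock: 8.75
tool_pos: [0.4835, -0.3181, 0.1952]
eef_rot: [0.325, 0.946, -0.003, -0.0]
contact_force: [-9.9, -7.4, 15.6]
opening: 0.124
finger_force: 15.0
```

Emit:
servo_tool(translation=[[0,0,0],[0,0,0],[0,0,0],[0,0,0]], turn=[[0,0,0],[0,0,0],[0,0,0],[0,0,0]])

```text
clock: 9.25
tool_pos: [0.4838, -0.3179, 0.1954]
eef_rot: [0.325, 0.946, -0.003, 0.0]
contact_force: [-8.2, -6.9, 16.2]
opening: 0.13
finger_force: 15.0
```

```bash
python3 - <<'E'
from plant import r,optics
from h import *
print({k:v.round(4) if hasattr(v,'round') else v for k,v in r.get_state().items() if k in("tool_pos","contact_force","moment","opening")})
for n in("side","top"):
    s=optics.snapshot(n);np.savez(n+"2.npz",**s);cv2.imwrite(f"pics/{n}2.png",cv2.resize(s["img"][250:390,240:400] if n=="side" else s["img"][130:260,290:450],None,fx=3,fy=3)[:,:,::-1])
a=cv2.imread("pics/side2.png");b=cv2.imread("pics/top2.png")
cv2.imwrite("pics/c2.png",cv2.resize(np.hstack([a[:390],b]),(800,325)))
E
```

```text
{'tool_pos': array([ 0.4838, -0.3179,  0.1954]), 'contact_force': array([-8.1927, -6.8736, 16.1622]), 'moment': array([-1.3394,  1.7715,  0.0265]), 'opening': 0.1299382944511493}
```

View pics/c2.png

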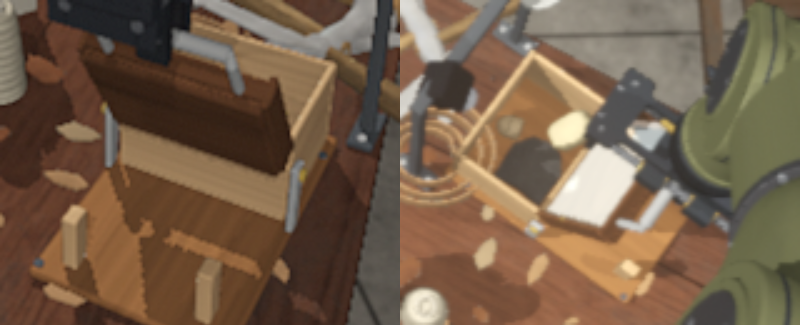

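All three pieces are in the tray in the top view: cap, wax and heel lift. Next I'll lower the mirror to the computed tilt of about 0.80.

Emit:
servo_tool(translation=[[0,-0.0048,0.0027],[0,-0.0047,0.0029],[0,-0.0046,0.003],[0,-0.0045,0.0032],[0,-0.0044,0.0033],[0,-0.0043,0.0035],[0,-0.0042,0.0036],[0,-0.004,0.0038],[0,0,0],[0,0,0]], turn=[[0,0,0],[0,0,0],[0,0,0],[0,0,0],[0,0,0],[0,0,0],[0,0,0],[0,0,0],[0,0,0],[0,0,0]])

```text
clock: 10.6
tool_pos: [0.4629, -0.345, 0.168]
eef_rot: [0.325, 0.946, -0.002, 0.0]
contact_force: [-4.3, -6.1, 7.2]
opening: 0.126
finger_force: 15.0
```

```bash
python3 - <<'E'
from plant import r,optics
from h import *
st=r.get_state();print({k:v.round(4) if hasattr(v,'round') else v for k,v in st.items() if k in("tool_pos","contact_force","opening","finger_force")})
th=np.radians(52.3);ex=np.array([np.cos(th),np.sin(th)]);ey=np.array([-ex[1],ex[0]]);o=np.array([.5315,-.2563])
S={}
for n in("side","top"):
    s=S[n]=optics.snapshot(n);np.savez(n+"3.npz",**s)
    W=cloud(s);d=W[...,:2]-o;X=d@ex;Y=d@ey;Z=W[...,2]
    hsv=cv2.cvtColor(s["img"],cv2.COLOR_RGB2HSV)
    k=(X>-.085)&(X<-.008)&(abs(Y)<.05)&(Z>.075)&(Z<.2)&(s["z_map"]>0)
    if n=="top":k&=(hsv[...,1]<60)&(hsv[...,2]>90)
    else:k&=(hsv[...,1]>60)
    print(n,k.sum())
    if k.sum()>20:
        x,z=X[k],Z[k]
        for _ in range(4):
            A=np.c_[x,z];c=A.mean(0);v=np.linalg.svd(A-c)[2];e=(A-c)@v[1];g=abs(e)<max(.003,1.5*e.std());x,z=x[g],z[g]
        v=v[0];t=np.arctan2(-v[1]*np.sign(v[0]),abs(v[0]));t=np.arctan2(abs(v[1]),abs(v[0]))
        print("tilt",t,"n",len(x),"rms",e.std(),"line z at x=0",c[1]+c[0]*np.tan(t) if 1 else 0,"centre",c, "tilt via hinge",np.arctan2(c[1]-.07,-c[0]))
    if n=="top":
        q=(X>.01)&(X<.1)&(abs(Y)<.06);print("tray max z pct",np.percentile(Z[q],[50,90,97]).round(3))
tcp=st["tool_pos"];g=np.array([.4345,-.3815,.0547]);d=tcp-g;dx=d[:2]@ex
print("disp",dx,d[2],"tilt by sin",np.arcsin(d[2]/.158),"by cos",np.arccos(1-dx/.158),"chord",2*np.arcsin(np.hypot(dx,d[2])/2/.158),"dir",2*np.arctan2(dx,d[2]))
a=cv2.resize(S["side"]["img"][150:390,240:420],None,fx=2.5,fy=2.5);b=cv2.resize(S["top"]["img"][130:260,290:450],(400,325));a=cv2.resize(a,(400,533));b=np.vstack([b,np.zeros((208,400,3),np.uint8)])
cv2.imwrite("pics/c3.png",np.hstack([a,b])[:,:,::-1])
E
```

```text
{'tool_pos': array([ 0.4629, -0.345 ,  0.168 ]), 'contact_force': array([-4.3408, -6.0551,  7.2266]), 'finger_force': 15.0014828145504, 'opening': 0.1260681460855967}
side 89
tilt 1.0809447677114639 n 49 rms 0.0021734616492095986 line z at x=0 0.002879107087330357 centre [-0.06751114  0.12949475] tilt via hinge 0.7223635050728575
top 828
tilt 0.7893469230841708 n 750 rms 0.0012462365994048892 line z at x=0 0.07106757394979273 centre [-0.04095115  0.11234342] tilt via hinge 0.8021116245694312
tray max z pct [0.019 0.035 0.044]
disp 0.04624362682323613 0.11332153578213547 tilt by sin 0.7998117311465196 by cos 0.7850982536845396 chord 0.7954505314786154 dir 0.7748953949407746
```

View pics/c3.png

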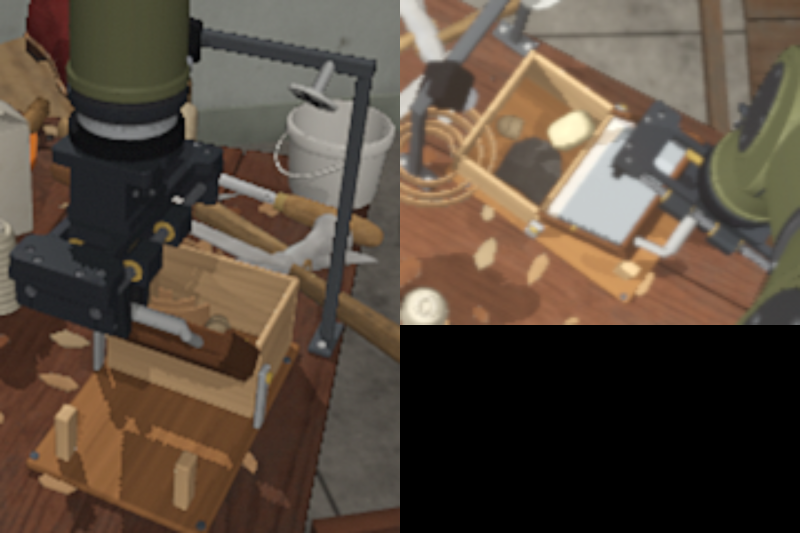

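The mirror sits at about 0.795 rad against a target of 0.80, well within tolerance. The pieces lie low in the tray and the bar is held at 15 N, so I'm handing in.

```bash
python3 -c "
from plant import r
print(r.finish_job())"
```

```text
the job is handed in; nothing more can be done
None
```

The job is handed in (no verdict came back): all three pieces slid into the catch tray, and the gripper still holds the handle at 15 N with the mirror at a measured tilt of about 0.795 rad (target 0.80).

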